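# Brush out a housing and probe its small hole

### The arm

A 6-joint arm with a two-finger parallel gripper is mounted at the origin on the work surface. World frame = base frame: x ahead of the robot, y to its left, z up, the work surface at z = 0. Lengths are in m, angles in rad, forces in N, time in s.
With the tool pointing down it reaches from about 0.35 to 0.775 m from the base axis. Payload 7.3 kg.
Tool frame: the origin (TCP) lies between the finger pads; the fingertips stand 14 mm ahead of it and the grasp point (between the pads) lies 5 mm behind it; z points along the fingers, y is the line along which they close (so a half turn about z gives the same grasp; the last joint's range is limited). The gripper opens to 92 mm and grips with 3 to 60 N. Pads are 19 mm wide; open, the fingers measure 130 mm over their backs; the gripper's body (75 mm by 190 mm) begins 47 mm behind the grasp point.
Start: joints at [1.082, 0.342, 1.524, -0, 1.275, -0.146], TCP at [0.176, 0.494, 0.241] pointing down, gripper open.
Joint ranges: [-2.53, 2.53], [-0.77, 2.02], [0.04, 2.7], [-1, 4.14], [0.28, 2.66], [-3.11, 3.11]. Speed limits (rad/s): [2.57, 2.57, 3.14, 3.14, 3.14, 3.14].

### API

Orientations are given as [roll, pitch, yaw] about the fixed x, y, z axes, in that order (R = Rz(yaw) Ry(pitch) Rx(roll)).
In Python, from cell import robot, eyes gives the robot as it stands. The module is installed in compiled form; this text tells all that it offers.
- The arm moves only by the shell command python3 -m handwheel 'ROWS' [FORCE]. ROWS is JSON, one flat list of numbers, 5 for each row, row after row: the shift along the world's x, y, z in mm, then the turn about the world's z in rad, then the opening, from 0 (shut) to 1 (fully open). In form: [x, y, z, spin, jaw, x, y, z, spin, jaw, ...]. A call has 1 to 8 rows; each row shifts and turns the commanded pose from where the row before left it; what a row does not reach is not made up. A row lasts 1/10 s, in which the tool goes at most 50 mm and 8.59 degrees, less where a joint would pass 70% of its speed; a pose out of reach is approached as far as the arm can. A call with a gripper value outside its range is refused whole. The fingers move at their own pace and stop on an object; FORCE is the grip in N (left out, the last holds). Time passes only in rows, so rows that do not move let the fingers close. It gives the time, the measured TCP pose, the force, the opening and the grip force at its end, in the units of the state.
- robot.observe(): the state, without advancing time (a new reading comes with each control period).
- eyes.read_camera(name): name is "side" or "top" or "wrist"; returns (picture, depth): 384x512x3 uint8, blue, green, red; 384x512 float32, m along the optical axis (not along the pixel's ray), 0 where there is no reading.
- eyes.calibration(name): a dict with "fx", "fy", "cx", "cy" (pixels), "world_to_cam" (4x4, takes a point from world to camera coordinates). Camera axes: x right, y down, z forward; pixel columns grow to the right and rows downward; lengths in m; the calibration is good to about 2 mm. A picture is of the moment at which its call begins: read the wrist's pose just before it. calibration takes no time and is no camera call; for the wrist camera it gives the pose at the moment of the call.
- robot.hand_in(): hands the job in; it is judged then, once.
The state is a dict: "time": time; "qpos": joint angles; "qvel": joint speeds; "joint_efforts": joint torques, N m; "tool_pos": TCP position; "tool_rot": TCP orientation; "contact_force": force on the tool from outside, world axes, zero at the start; "torque": the same for the moment, N m; "opening": finger opening in m; "grip_force": force on a finger pad.
Only numpy, scipy, OpenCV 4.12 (cv2) and the standard library are available. Lean on these libraries where they do the work, as an engineer would, in place of code of your own. Each camera call takes 0.05 s, during which the arm holds its last target. There are 200 camera calls.

### The job

Clean and check the brass housing clamped between the two pillars: take the brush from the rack, push its head down to the floor of the housing's round pocket, draw it up until the bristle end is close to the pocket's mouth, push it down to the floor once more, and hang the brush back in its free place in the rack. Then take the thinner of the two steel probes from the rack and stand it in the small hole in the middle of the pocket floor, pin fully home at the bottom, and leave it there upright. Leave the thicker probe hanging in the rack, and do not push about the oil can, the spare housing or the wrench.

Things in the scene. Friction and masses are not known exactly. Their poses are not given: they have to be found in the camera images.
- fixture: Fixed die set: steel shoe 100 (x) by 190 (y) by 25 high; two steel pillars, diameter 22, at y = +-65, tops 155 above the bench (foot collars diameter 34, up to 37). Between them the brass housing: foot 60 x 60, top 50 above the bench, on it a round cup, outer diameter 56, inner 44 (the pocket), floor 50 and rim 90 above the bench. Origin: centre of the shoe's underside, on the pocket axis; z up.
- hole_mouth (a point): Centre of the pocket floor, 50 mm above the bench and 40 mm below the cup's rim: the mouth of the small blind upright hole, diameter 11.5, 22 deep, with a 2.5 mm chamfer. Axes as fixture.
- rack: Fixed aluminium rack: plate 70 (x) by 216 (y) by 10 thick, its top 115 above the bench, on a thin wall at each end, open at front and back. Three through holes, diameter 25, 70 apart along its y; each holds one tool, hanging by its collar, in an order that varies. Origin: centre of its underside on the bench.
- place0 (a point): Centre of the rack hole at y = -70, at the level of the plate's top.
- place1 (a point): Centre of the middle rack hole, at the level of the plate's top.
- place2 (a point): Centre of the rack hole at y = +70, at the level of the plate's top.
- brush: Loose brush, hanging upright in the rack: round wooden handle, diameter 18, from 6 to 68 above the origin; steel collar, diameter 37, 6 thick; stem of diameter 8 below; rigid bristle head, diameter 16, tapered at both ends, from 50 to 95 below the origin. About 60 g. Origin: centre of the collar's underside (level with the rack plate's top when hung); z up along the handle.
- brush_tip (a point): End of the brush's bristle head, 95 mm below the brush's origin.
- thin_probe: Loose steel probe, hanging upright in the rack: pin of diameter 10, 75 long, last 6 mm tapered to diameter 4; collar of diameter 37, 6 thick; round handle of diameter 16 from 6 to 51 above the origin. About 100 g. Origin: centre of the collar's underside; z up along the handle. With the pin at the bottom of the small hole the collar's underside is 13 mm above the cup's rim.
- thin_probe_tip (a point): End of the thin probe's pin, 75 mm below its origin.
- thick_probe: Loose steel probe like the thin one but with a pin of diameter 15 and a handle of diameter 22 (does not fit the hole). Origin: centre of the collar's underside. To be left hanging.
- oil_can: Loose grey oil can, bystander: diameter 52, 130 high, standing between rack and die set. Origin: centre of its underside.
- spare_housing: Loose spare brass housing, bystander: square foot 60 x 60 x 25 with a cup of outer diameter 56 on it, 65 high in all. Origin: centre of its underside.
- wrench: Loose dark steel wrench, bystander, 160 long, lying along its own x on the bench beyond the rack.
Things that resemble listed ones, but are neither listed nor needed, are in the scene too. Leave any orange or pink look-alike of the thin_probe alone.

How it is judged:
On the way, in this order (a step that is already met when the one before it is completed fails the run):
1. the brush's end is down at the pocket floor (within 10 mm of it) (z of brush_tip in the frame of hole_mouth between -0.004 and 0.01 m and horizontal distance between brush_tip and hole_mouth below 0.018 m), for 0.05 s.
2. the brush's end is drawn up to at least 28 mm above the pocket floor, still over the pocket (z of brush_tip in the frame of hole_mouth above 0.028 m and horizontal distance between brush_tip and hole_mouth below 0.022 m), for 0.05 s.
3. the brush's end is down at the pocket floor again (within 10 mm) (all of step 1), for 0.05 s.
4. the brush hangs in the rack again and is let go ((distance between brush and place0 below 0.009 m or distance between brush and place1 below 0.009 m or distance between brush and place2 below 0.009 m) and angle between brush's own z axis and vertical below 0.1 rad and contact force between the fingers and brush below 0.05 N and linear speed of brush below 0.03 m/s), for 0.2 s.
At the end, for the whole second after the job is handed in: The thin probe stands in the small hole of the pocket floor with its tip at least 18 mm below the floor, within 4 mm of the hole's axis, tilted less than 0.15 rad and at rest; the brush and the thick probe hang in rack places (origin within 9 mm of the place, tilt under 0.1 rad) (z of thin_probe_tip in the frame of hole_mouth below -0.018 m and horizontal distance between thin_probe_tip and hole_mouth below 0.004 m and angle between thin_probe's own z axis and vertical below 0.15 rad and linear speed of thin_probe below 0.02 m/s and (distance between brush and place0 below 0.009 m or distance between brush and place1 below 0.009 m or distance between brush and place2 below 0.009 m) and angle between each of brush, thick_probe's own z axis and vertical below 0.1 rad and (distance between thick_probe and place0 below 0.009 m or distance between thick_probe and place1 below 0.009 m or distance between thick_probe and place2 below 0.009 m)); the robot touches nothing.
It fails at once if the oil can is pushed more than 30 mm (distance of oil_can from where it was at the start of the episode above 0.03 m).
It fails at once if the spare housing is pushed more than 30 mm (distance of spare_housing from where it was at the start of the episode above 0.03 m).
It fails at once if the wrench is pushed more than 30 mm (distance of wrench from where it was at the start of the episode above 0.03 m).
It fails at once if the thick probe is taken from its place (moved more than 20 mm) (distance of thick_probe from where it was at the start of the episode above 0.02 m).
It also fails if it takes over 70 s, if anything falls off the work surface, if the arm or the gripper's body presses on something with over 40 N, if the wrist force passes 120 N, or if a joint passes its speed limit or range.

## Working session

There is one attempt and no reset: what is moved stays moved. The work goes in short steps, Python scripts to look and compute and a shell command to move; the robot and the scene stay as the last step left them, time stands still between calls to the robot, and variables do not carry over. Pictures are saved under pics/ and viewed, at most 10 in all, crops included, and the job is handed in when it is done.

```bash
mkdir -p pics; cat > h.py <<'E'
import numpy as np, cv2
from cell import robot, eyes
def grab(n):
    c=eyes.calibration(n); p,d=eyes.read_camera(n); return p,d,c
def pts(d,c):
    v,u=np.mgrid[:d.shape[0],:d.shape[1]]
    X=np.stack([(u-c['cx'])/c['fx']*d,(v-c['cy'])/c['fy']*d,d],-1)
    M=np.array(c['world_to_cam']); return (X-M[:3,3])@M[:3,:3]
def plane(u,v,z,c):
    M=np.array(c['world_to_cam']); o=-M[:3,:3].T@M[:3,3]
    r=M[:3,:3].T@np.array([(u-c['cx'])/c['fx'],(v-c['cy'])/c['fy'],1]); return o+r*(z-o[2])/r[2]
E
python3 - <<'E'
from h import *
s=robot.observe(); print(s['time'],s['tool_pos'],s['tool_rot'],s['opening'])
for n in('top','side'):
    p,d,c=grab(n); np.savez(n,p=p,d=d); M=np.array(c['world_to_cam']); print(n,-M[:3,:3].T@M[:3,3],c['fx'],M[:3,:3].round(2).tolist())
    cv2.imwrite(f'pics/{n}0.png',cv2.resize(p,(800,600)))
E
```

```text
0.0 [0.17626355 0.49411622 0.24006541] [-3.14008838e+00 -2.11286946e-04  2.79880580e+00] 0.09170504220269882
top [0.45058192 0.06738414 1.34207834] 457.93525725020635 [[-0.0, -1.0, -0.01], [-1.0, 0.0, -0.09], [0.09, 0.01, -1.0]]
side [ 0.23690268 -0.66106064  0.79009866] 490.96060618391994 [[0.91, -0.41, -0.02], [-0.28, -0.6, -0.75], [0.3, 0.69, -0.66]]
```

View pics/top0.png

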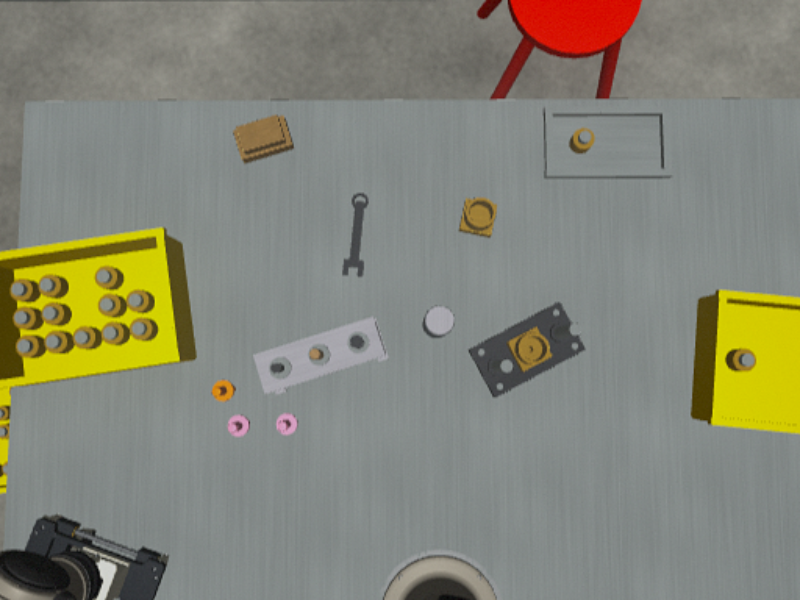

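View pics/side0.png

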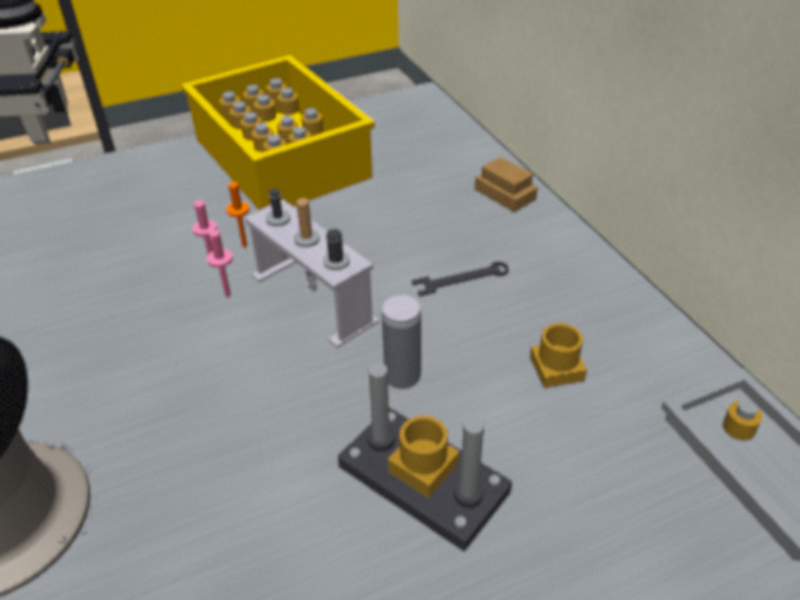

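The top view (800×600) shows the rack around (320,355), with dark handles at (278,368) and (357,342) and the wooden brush handle at (317,352). The die set is at (530,348), the oil can at (439,321), the spare housing at (479,216) and the wrench at (356,235).

These could be taken for the thin probe:
- Dark handle at top (278,368), side (277,203), which looks thinner.
- Dark handle at top (357,342), side (335,245), which looks thicker.
- Orange look-alike at top (222,391).
- Pink look-alikes at top (238,426) and (287,424).

My choice is (278,368). I'll check it in a close crop and by measuring the handles.

```bash
python3 - <<'E'
from h import *
T=np.load('top.npz'); p,d=T['p'],T['d']; c=eyes.calibration('top'); P=pts(d,c)
s=512/800
def reg(x0,x1,y0,y1):
    m=np.zeros(d.shape,bool); m[int(y0*s):int(y1*s),int(x0*s):int(x1*s)]=1; return m&(d>0)
R=reg(240,400,305,405)
m=R&(abs(P[...,2]-.115)<.006); q=P[m]; r=cv2.minAreaRect(q[:,:2].astype(np.float32)*1000); print('rack',m.sum(),np.median(q[:,2]),r)
for n,(u,v) in dict(A=(278,368),B=(317,352),C=(357,342)).items():
    k=reg(u-18,u+18,v-18,v+18)
    z=P[...,2]; t=k&(z>.14); q=P[t]; print(n,t.sum(),q.mean(0).round(4),np.percentile(q[:,2],[50,90,100]).round(4))
# fixture
F=reg(455,600,295,405); z=P[...,2]
for nm,lo,hi in(('shoe',.018,.031),('rim',.083,.097),('floor',.045,.055),('pillar',.147,.165)):
    t=F&(z>lo)&(z<hi); q=P[t]; print(nm,t.sum(),np.median(q[:,2]).round(4),q.mean(0).round(4)); 
    if nm!='pillar': print(cv2.minAreaRect(q[:,:2].astype(np.float32)*1000))
    else:
        g=q[:,1].mean()
        for a in(q[q[:,1]>g],q[q[:,1]<=g]): print(a.mean(0),len(a))
t=reg(418,460,300,345)&(z>.12); print('can',P[t].mean(0),t.sum())
S=np.load('side.npz'); p=S['p']; 
cv2.imwrite('pics/crop.png',cv2.resize(p[110:230,120:280],(800,600),interpolation=cv2.INTER_CUBIC))
c=eyes.calibration('side'); P=pts(S['d'],c)
g=cv2.cvtColor(p,cv2.COLOR_BGR2GRAY)
for n,(u,v) in dict(A=(276,203),B=(304,215),C=(335,243)).items():
    for dv in(-6,0,6):
        x=int(u*s);y=int((v+dv)*s); row=p[y,x-10:x+11].astype(int); print(n,y,row.sum(1)//3, S['d'][y,x])
E
```

```text
rack 1791 0.11526236010462156 ((468.9538879394531, 210.1785888671875), (70.29341125488281, 216.75714111328125), 17.776704788208008)
A 39 [0.4474 0.2739 0.1629] [0.1653 0.1671 0.1688]
B 51 [0.4695 0.2079 0.1772] [0.1811 0.1849 0.1876]
C 64 [0.4902 0.1422 0.1648] [0.1647 0.169  0.1734]
shoe 1493 0.0251 [ 0.4796 -0.1589  0.025 ]
((480.5734558105469, -162.7281036376953), (100.13623809814453, 190.576416015625), 27.764591217041016)
rim 148 0.0895 [ 0.4812 -0.1632  0.0895]
((478.6352233886719, -155.61122131347656), (54.55268096923828, 132.30455017089844), 12.098153114318848)
floor 257 0.0504 [ 0.4809 -0.1602  0.0503]
((476.7314147949219, -155.29248046875), (59.863868713378906, 135.03030395507812), 27.371864318847656)
pillar 115 0.1546 [ 0.4806 -0.1621  0.1548]
[ 0.4502781  -0.10416459  0.15466253] 57
[ 0.5104906  -0.21902069  0.15488759] 58
can [0.52751381 0.00408966 0.12985507] 268
A 126 [74 71 71 71 70 72 76 75 68 65 59 61 63 68 74 74 70 69 70 71 70] 1.1177944
A 129 [ 77  74  72  72  70  68  63  61  46  40  41  37  50 106 163 185 169 141
 117  93  76] 1.1264977
A 133 [107 123 142 160 175 184 182 151  93  50  38  41  38  68 129 177 195 195
 196 195 189] 1.1267413
B 133 [196 195 189 185 180 158 118  92  89  86  84  80  76  95 129 152 159 157
 157 159 158] 1.0672827
B 137 [163 174 193 200 195 182 147 105  88  85  86  84  76  84 111 144 153 158
 157 156 156] 1.0761193
B 141 [119 147 180 192 195 193 175 127  91  86  85  83  77  76 105 146 166 166
 161 154 156] 1.0821544
C 151 [169 186 195 183 151  95  66  68  67  68  66  66  62  63  90 130 153 158
 158 158 157] 1.0340247
C 155 [177 193 197 196 175 117  64  57  61  60  56  56  46  44  71 125 157 161
 159 156 157] 1.0393462
C 159 [196 197 196 194 179 133  78  44  41  44  41  37  37  38  65 124 177 195
 198 194 190] 1.0483551
```

View pics/crop.png

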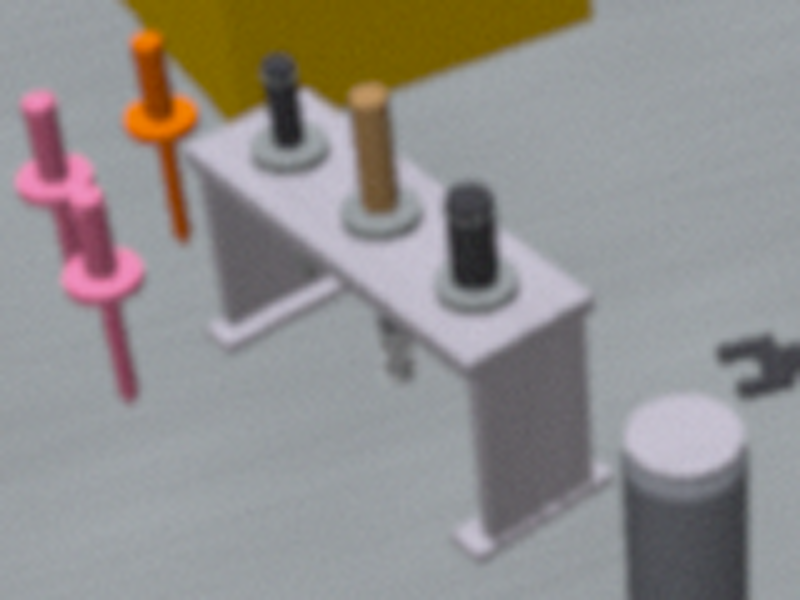

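The crop confirms the choice: the handle at crop (283,100) is clearly thinner than the one at (470,235). The row widths give about 14 mm against 19 mm. So the thin probe is at place2, the brush is in the middle and the thick probe is at place0. The rack centre is (469,210) at 17.8°, and the pocket axis is (480.5,-162) at 27.7°. Next I go above the brush with the jaws along the rack's x.

```bash
python3 -m handwheel '[30,-29,8,-0.115,1,30,-29,8,-0.115,1,30,-29,8,-0.115,1,30,-29,8,-0.115,1,30,-29,8,-0.115,1,30,-29,8,-0.115,1,30,-29,8,-0.115,1,30,-29,8,-0.115,1]' 30
python3 -m handwheel '[27,-26,0,0,1,26,-26,0,0,1,0,0,0,0,1,0,0,0,0,1]'
```

```text
time: 0.9
tool_pos: [0.4173, 0.261, 0.3049]
tool_rot: [-3.141, -0.0, 1.874]
contact_force: [0.0, 0.7, 0.7]
opening: 0.0921
grip_force: 0.0
time: 1.3
tool_pos: [0.4695, 0.21, 0.3041]
tool_rot: [-3.14, -0.0, 1.877]
contact_force: [0.1, -0.2, -0.4]
opening: 0.0918
grip_force: 0.0
```

```bash
python3 - <<'E'
from h import *
p,d,c=grab('wrist'); np.savez('w1',p=p,d=d); cv2.imwrite('pics/w1.png',p)
P=pts(d,c); z=P[...,2]
t=(d>0)&(abs(z-.115)<.003); q=P[t]; print('plate',t.sum(),q.mean(0),cv2.minAreaRect(q[:,:2].astype(np.float32)*1000) if t.sum()>5 else '')
for lo,hi in((.118,.124),(.160,.172),(.178,.190)):
    t=((d>0)&(z>lo)&(z<hi)).astype(np.uint8); n,l,st,ce=cv2.connectedComponentsWithStats(t)
    for i in range(1,n):
        if st[i,4]>60:
            q=P[l==i]; print(lo,st[i],q.mean(0).round(4), cv2.minAreaRect(q[:,:2].astype(np.float32)*1000))
E
```

```text
plate 11353 [0.46543904 0.21927743 0.11461769] ((484.40374755859375, 160.47633361816406), (70.21629333496094, 316.732177734375), 17.801101684570312)
0.118 [230  75  40  42 949] [0.447  0.2752 0.1206] ((447.0775451660156, 274.3598327636719), (36.46923828125, 36.20246887207031), 45.17809295654297)
0.118 [233 151  37  34 641] [0.4684 0.2131 0.1206] ((469.1630859375, 210.3765106201172), (35.632781982421875, 32.61079406738281), 19.920194625854492)
0.118 [233 217  36  30 478] [0.4886 0.1473 0.1205] ((489.63775634765625, 144.409912109375), (36.541412353515625, 31.70034408569336), 18.862510681152344)
0.118 [224 329  38  17 196] [0.5182 0.0201 0.1206] ((517.854248046875, 17.78601837158203), (44.63421630859375, 15.64463996887207), 33.710609436035156)
0.16 [239  87  21  21 335] [0.4472 0.2746 0.1651] ((447.1986999511719, 274.5018615722656), (16.23311424255371, 15.665692329406738), 17.687822341918945)
0.16 [241 170  20  11  65] [0.4675 0.2152 0.1663] ((467.3855895996094, 213.81016540527344), (16.514511108398438, 6.259954929351807), 24.43436622619629)
0.16 [238 242  25  24 449] [0.4901 0.1431 0.1649] ((490.1131591796875, 142.0413360595703), (21.834814071655273, 21.016769409179688), 67.55809783935547)
0.178 [240 176  22  21 358] [0.4695 0.2093 0.1821] ((469.797607421875, 208.7850799560547), (17.092069625854492, 16.60102653503418), 0.9613029360771179)
```

View pics/w1.png

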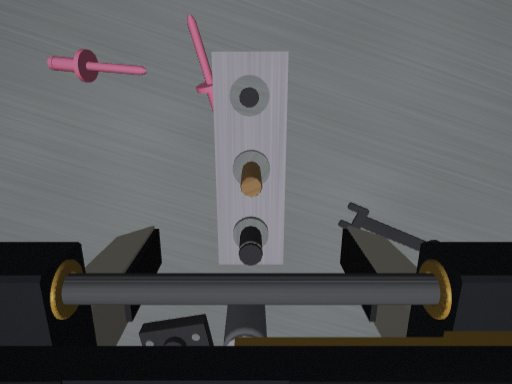

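The wrist view shows thin (249,97), brush (251,185) and thick (250,252) in line. The measured diameters are 16, 17 and 22 mm, as expected. The brush is at (469.6,209). I go down and grip it.

```bash
python3 -m handwheel '[0,-1,-36,0,1,0,0,-36,0,1,0,0,-36,0,1,0,0,-36,0,0.6,0,0,0,0,0.3,0,0,0,0,0.1,0,0,0,0,0,0,0,0,0,0]' 30
python3 -m handwheel '[0,0,0,0,0,0,0,0,0,0]'
```

```text
time: 2.15
tool_pos: [0.4704, 0.21, 0.1627]
tool_rot: [3.138, 0.0, 1.879]
contact_force: [0.2, -0.0, -0.7]
opening: 0.0563
grip_force: 0.0
time: 2.35
tool_pos: [0.4698, 0.2096, 0.1616]
tool_rot: [3.14, 0.0, 1.879]
contact_force: [-0.5, -0.3, -0.6]
opening: 0.0403
grip_force: 0.0
```

```bash
python3 -m handwheel '[0,0,0,0,0,0,0,0,0,0,0,0,0,0,0,0,0,0,0,0,0,0,0,0,0,0,0,0,0,0]'
```

```text
time: 2.95
tool_pos: [0.4695, 0.2095, 0.1607]
tool_rot: [3.142, 0.0, 1.879]
contact_force: [0.3, -0.5, 0.7]
opening: 0.0172
grip_force: 30.0
```

```bash
python3 -m handwheel '[0,0,15,0,0,0,0,30,0,0,0,0,40,0,0,0,0,40,0,0,0,0,40,0,0,0,0,0,0,0,0,0,0,0,0]'
python3 -m handwheel '[1,-40,0,0.022,0,1,-45,0,0.022,0,1,-45,0,0.022,0,2,-45,0,0.022,0,2,-45,0,0.022,0,2,-45,0,0.022,0,1,-45,0,0.022,0,1,-40,0,0.021,0]'
python3 -m handwheel '[0,-21,0,0,0,0,0,0,0,0,0,0,0,0,0,0,0,0,0,0]'
python3 - <<'E'
from h import *
p,d,c=grab('wrist'); np.savez('w2',p=p,d=d); cv2.imwrite('pics/w2.png',p)
P=pts(d,c); z=P[...,2]; xy=np.hypot(P[...,0]-.48,P[...,1]+.162)
for lo,hi in((.150,.160),(.086,.094),(.02,.03)):
    t=((d>0)&(z>lo)&(z<hi)&(xy<.15)).astype(np.uint8); n,l,st,ce=cv2.connectedComponentsWithStats(t)
    for i in range(1,n):
        if st[i,4]>60:
            q=P[l==i]; print(lo,st[i],q.mean(0).round(4), cv2.minAreaRect(q[:,:2].astype(np.float32)*1000))
p,d,c=grab('side'); np.savez('s2',p=p,d=d); cv2.imwrite('pics/s2.png',cv2.resize(p[120:360,180:400],(733,800))[:600])
p,d,c=grab('top'); np.savez('t2',p=p,d=d)
E
```

```text
time: 3.65
tool_pos: [0.4695, 0.2095, 0.326]
tool_rot: [3.14, 0.0, 1.879]
contact_force: [-0.5, -0.1, -2.2]
opening: 0.017
grip_force: 30.0
time: 4.45
tool_pos: [0.4795, -0.1424, 0.3236]
tool_rot: [-3.139, -0.003, 2.054]
contact_force: [-0.3, 0.3, -0.8]
opening: 0.0176
grip_force: 30.0
time: 4.85
tool_pos: [0.4802, -0.1604, 0.325]
tool_rot: [-3.141, -0.002, 2.055]
contact_force: [-0.1, 0.4, -0.8]
opening: 0.0171
grip_force: 30.0
0.15 [238  91  24  25 456] [ 0.45   -0.106   0.1545] ((449.9383239746094, -105.80866241455078), (20.56815528869629, 20.550891876220703), 72.44154357910156)
0.086 [226 135  49  47 628] [ 0.4781 -0.1595  0.0892] ((479.6114501953125, -161.86968994140625), (54.93886947631836, 52.01103210449219), 30.610469818115234)
0.02 [ 210   74   81  144 6316] [ 0.4706 -0.145   0.0247] ((480.7333984375, -164.01866149902344), (100.1805419921875, 189.53294372558594), 27.797407150268555)
```

View pics/s2.png

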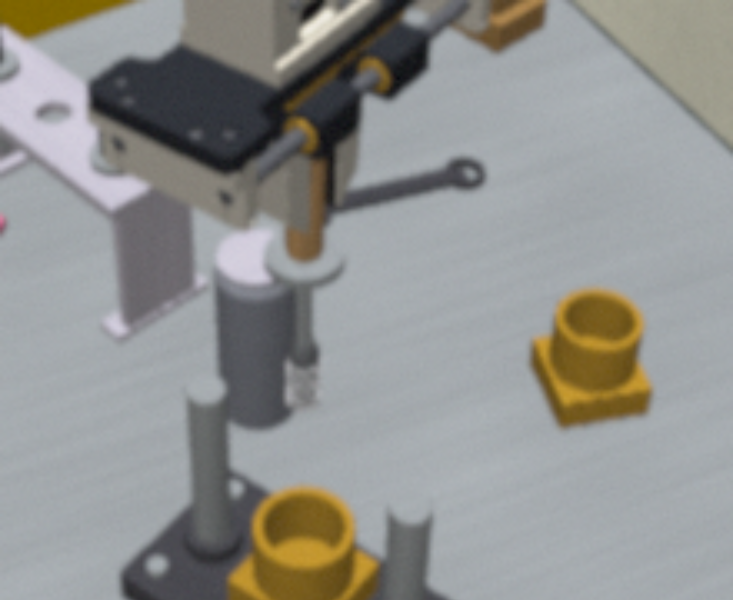

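View pics/w2.png

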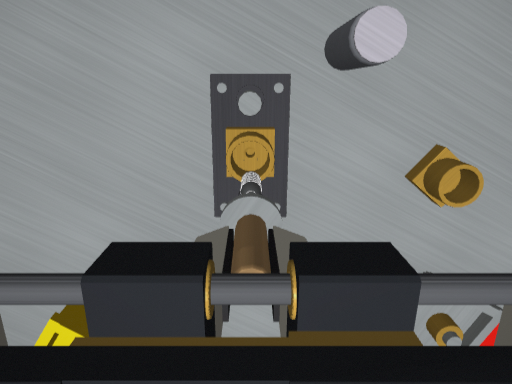

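The side view shows the brush upright in the grip at (305,260)–(305,400), above the cup. The wrist view shows the pocket and hole at (250,153), the pillar at (250,103) and the brush tip at (251,178). The shoe, pillar and rim give an axis of about (480.3,-163). I push down to just above the floor.

```bash
python3 -m handwheel '[0,-2,-20,0,0,0,0,-30,0,0,0,0,-30,0,0,0,0,-25,0,0,0,0,-15,0,0,0,0,-7,0,0,0,0,-3,0,0,0,0,0,0,0]'
python3 -m handwheel '[0,0,0,0,0,0,0,0,0,0]'
```

```text
time: 5.8
tool_pos: [0.4808, -0.1634, 0.1962]
tool_rot: [3.141, 0.001, 2.054]
contact_force: [0.3, 0.0, 0.1]
opening: 0.0175
grip_force: 30.0
time: 6.0
tool_pos: [0.4808, -0.1637, 0.1965]
tool_rot: [3.141, 0.001, 2.054]
contact_force: [0.1, 0.3, -0.6]
opening: 0.017
grip_force: 30.0
```

```bash
python3 -m handwheel '[0,0,-2,0,0,0,0,-2,0,0,0,0,0,0,0,0,0,0,0,0]'
python3 -m handwheel '[0,0,12,0,0,0,0,12,0,0,0,0,8,0,0,0,0,3,0,0,0,0,0,0,0,0,0,0,0,0,0,0,0,0,0]'
python3 -m handwheel '[0,0,-12,0,0,0,0,-12,0,0,0,0,-8,0,0,0,0,-3,0,0,0,0,0,0,0,0,0,0,0,0,0,0,0,0,0]'
```

```text
time: 6.4
tool_pos: [0.4804, -0.1635, 0.1917]
tool_rot: [-3.142, -0.0, 2.054]
contact_force: [-0.2, -0.1, -0.7]
opening: 0.0173
grip_force: 30.0
time: 7.1
tool_pos: [0.4802, -0.1634, 0.2262]
tool_rot: [-3.141, -0.001, 2.054]
contact_force: [0.1, 0.5, -1.0]
opening: 0.0177
grip_force: 30.0
time: 7.8
tool_pos: [0.4807, -0.1636, 0.1922]
tool_rot: [3.141, 0.001, 2.054]
contact_force: [1.0, -0.6, -1.1]
opening: 0.0172
grip_force: 30.0
```

```bash
python3 -m handwheel '[0,0,15,0,0,0,0,30,0,0,0,0,40,0,0,0,0,40,0,0,0,0,9,0,0,0,0,0,0,0,0,0,0,0,0]'
python3 -m handwheel '[-1,40,0,-0.022,0,-1,45,0,-0.022,0,-1,45,0,-0.022,0,-2,45,0,-0.022,0,-2,45,0,-0.022,0,-2,45,0,-0.022,0,-1,45,0,-0.022,0,-1,40,0,-0.021,0]'
python3 -m handwheel '[0,22,0,0,0,0,0,0,0,0,0,0,0,0,0,0,0,0,0,0]'
python3 - <<'E'
from h import *
p,d,c=grab('wrist'); np.savez('w3',p=p,d=d); P=pts(d,c); z=P[...,2]
for lo,hi in((.160,.172),(.118,.124)):
    t=((d>0)&(z>lo)&(z<hi)).astype(np.uint8); n,l,st,ce=cv2.connectedComponentsWithStats(t)
    for i in range(1,n):
        if st[i,4]>150: q=P[l==i]; print(lo,st[i],q.mean(0).round(4))
p,d,c=grab('side'); cv2.imwrite('pics/s3.png',cv2.resize(p[60:260,120:320],(600,600)))
E
```

```text
time: 8.5
tool_pos: [0.48, -0.1633, 0.3246]
tool_rot: [-3.141, -0.001, 2.054]
contact_force: [0.2, 0.6, -1.2]
opening: 0.0176
grip_force: 30.0
time: 9.3
tool_pos: [0.4683, 0.1884, 0.3237]
tool_rot: [-3.138, -0.0, 1.878]
contact_force: [0.3, -1.1, -1.2]
opening: 0.0174
grip_force: 30.0
time: 9.7
tool_pos: [0.4693, 0.2074, 0.3249]
tool_rot: [-3.14, 0.0, 1.878]
contact_force: [0.5, -0.6, -0.4]
opening: 0.0175
grip_force: 30.0
0.16 [241  84  19  20 302] [0.4471 0.2744 0.1649]
0.118 [232  73  38  39 849] [0.4471 0.2751 0.1207]
0.118 [226 315  41  21 228] [0.5228 0.0194 0.1206]
```

View pics/s3.png

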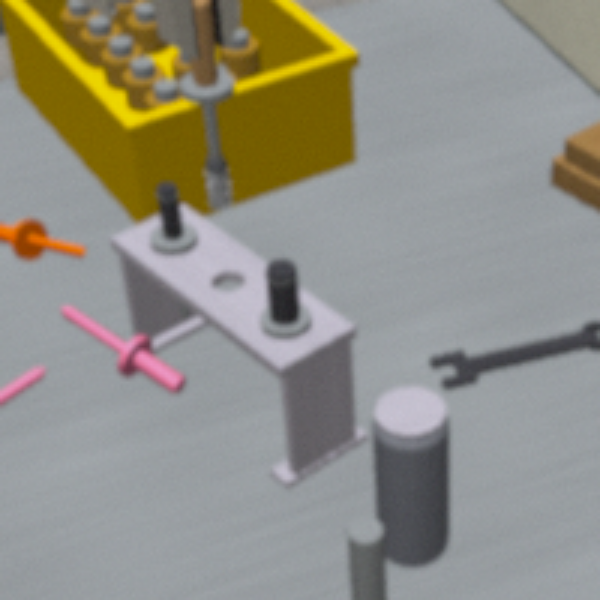

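The brush at (208,85) is upright over the free middle hole at (228,281). The other two tools still hang at (170,220) and (282,300). I lower it.

```bash
python3 -m handwheel '[0,1.5,-20,0,0,0,0,-35,0,0,0,0,-35,0,0,0,0,-35,0,0,0,0,-25,0,0,0,0,-8,0,0,0,0,-3,0,0,0,0,0,0,0]'
python3 -m handwheel '[0,0,0,0,0,0,0,0,0,0]'
```

```text
time: 10.6
tool_pos: [0.4701, 0.2098, 0.1656]
tool_rot: [3.14, 0.0, 1.878]
contact_force: [0.5, 0.7, -0.2]
opening: 0.0171
grip_force: 30.0
time: 10.8
tool_pos: [0.4701, 0.2101, 0.1659]
tool_rot: [3.139, 0.0, 1.879]
contact_force: [-0.7, 0.2, -0.9]
opening: 0.0175
grip_force: 30.0
```

```bash
python3 -m handwheel '[0,-0.7,-2,0,0,0,0,-2,0,0,0,0,0,0,0,0,0,0,0,0]'
python3 -m handwheel '[0,0,0,0,0.1,0,0,0,0,0.25,0,0,0,0,0.4,0,0,0,0,0.6,0,0,0,0,0.6,0,0,0,0,0.6,0,0,0,0,0.6,0,0,0,0,0.6]'
```

```text
time: 11.2
tool_pos: [0.4695, 0.2093, 0.1607]
tool_rot: [3.142, 0.0, 1.879]
contact_force: [0.9, -0.6, 0.4]
opening: 0.0177
grip_force: 30.0
time: 12.0
tool_pos: [0.4694, 0.2093, 0.1607]
tool_rot: [3.142, 0.0, 1.879]
contact_force: [0.2, -0.8, 0.2]
opening: 0.0547
grip_force: 0.0
```

```bash
python3 -m handwheel '[0,0,30,0,0.6,0,0,45,0,0.6,0,0,45,0,0.8,-11,32,10,0,1,-11,33,0,0,1,0,0,0,0,1,0,0,0,0,1]'
python3 - <<'E'
from h import *
p,d,c=grab('wrist'); P=pts(d,c); z=P[...,2]
for lo,hi in((.178,.190),(.160,.172),(.118,.124)):
    t=((d>0)&(z>lo)&(z<hi)).astype(np.uint8); n,l,st,ce=cv2.connectedComponentsWithStats(t)
    for i in range(1,n):
        if st[i,4]>80: q=P[l==i]; print(lo,st[i],q.mean(0).round(4),cv2.minAreaRect(q[:,:2].astype(np.float32)*1000))
E
```

```text
time: 12.7
tool_pos: [0.4471, 0.2746, 0.2905]
tool_rot: [-3.141, 0.0, 1.881]
contact_force: [-0.3, -0.3, -0.5]
opening: 0.0896
grip_force: 0.0
0.178 [242 259  21  14 238] [0.4684 0.2118 0.1817] ((468.3092346191406, 211.82798767089844), (16.775625228881836, 10.831515312194824), 16.31822395324707)
0.16 [241 173  20  20 314] [0.4467 0.2754 0.1649] ((446.59173583984375, 275.0010986328125), (15.70230770111084, 15.250076293945312), 16.89887809753418)
0.16 [242 249  21  14 127] [0.4675 0.2145 0.1661] ((467.9457702636719, 212.65695190429688), (17.7202091217041, 8.715559005737305), 19.276256561279297)
0.16 [240 314  24  23 427] [0.4898 0.1436 0.1647] ((490.42236328125, 142.14825439453125), (21.431419372558594, 21.691627502441406), 39.580894470214844)
0.118 [442   0  70  13 465] [0.5897 0.4691 0.1199] ((581.9736328125, 469.22833251953125), (59.38475799560547, 8.963456153869629), 9.279675483703613)
0.118 [232 152  39  36 753] [0.4458 0.2785 0.1206] ((446.8601379394531, 275.72698974609375), (35.99538803100586, 34.2052001953125), 18.907798767089844)
0.118 [234 221  37  32 623] [0.4682 0.2128 0.1205] ((469.04730224609375, 210.03599548339844), (36.35006332397461, 33.50730895996094), 18.922889709472656)
```

The brush hangs again: its collar is within 0.4 mm of where it started. Next I go down on the thin probe.

```bash
python3 -m handwheel '[0,0.3,-30,0,1,0,0,-40,0,1,0,0,-40,0,0.8,0,0,-30,0,0.5,0,0,-4,0,0.3,0,0,0,0,0.2,0,0,0,0,0,0,0,0,0,0]' 40
python3 -m handwheel '[0,0,0,0,0,0,0,0,0,0,0,0,0,0,0,0,0,0,0,0,0,0,0,0,0,0,0,0,0,0,0,0,0,0,0]'
```

```text
time: 13.55
tool_pos: [0.4485, 0.2748, 0.1485]
tool_rot: [3.138, -0.0, 1.879]
contact_force: [0.2, -0.4, -0.4]
opening: 0.0483
grip_force: 0.0
time: 14.25
tool_pos: [0.4474, 0.2746, 0.1469]
tool_rot: [3.141, -0.0, 1.879]
contact_force: [-1.0, 0.5, 2.2]
opening: 0.015
grip_force: 40.0
```

```bash
python3 -m handwheel '[0,0,0,0,0,0,0,0,0,0,0,0,12,0,0,0,0,30,0,0,0,0,40,0,0,0,0,40,0,0,0,0,40,0,0,0,0,0,0,0]'
python3 -m handwheel '[3,-40,0,0.018,0,3,-43,0,0.018,0,3,-43,0,0.018,0,3,-43,0,0.018,0,3,-43,0,0.018,0,3,-43,0,0.017,0,3,-43,0,0.017,0,3,-43,0,0.017,0]'
python3 -m handwheel '[3,-40,0,0.017,0,3,-36,0,0.017,0,3,-18,0,0,0,0,-3,0,0,0,0,0,0,0,0,0,0,0,0,0,0,0,0,0,0]'
python3 - <<'E'
from h import *
p,d,c=grab('wrist'); np.savez('w4',p=p,d=d); print(robot.observe()['tool_pos'])
P=pts(d,c); z=P[...,2]; xy=np.hypot(P[...,0]-.48,P[...,1]+.163)
for lo,hi in((.150,.160),(.086,.094),(.02,.03)):
    t=((d>0)&(z>lo)&(z<hi)&(xy<.13)).astype(np.uint8); n,l,st,ce=cv2.connectedComponentsWithStats(t)
    for i in range(1,n):
        if st[i,4]>60: q=P[l==i]; print(lo,st[i],q.mean(0).round(4), cv2.minAreaRect(q[:,:2].astype(np.float32)*1000))
cv2.imwrite('pics/w4.png',cv2.resize(p[90:270,150:350],(667,600),interpolation=cv2.INTER_CUBIC))
E
```

```text
time: 15.05
tool_pos: [0.4493, 0.2754, 0.3152]
tool_rot: [3.13, -0.001, 1.879]
contact_force: [0.2, 0.5, -1.2]
opening: 0.0152
grip_force: 40.0
time: 15.85
tool_pos: [0.4709, -0.0681, 0.3085]
tool_rot: [-3.141, -0.0, 2.02]
contact_force: [2.0, 0.4, -1.0]
opening: 0.0151
grip_force: 40.0
time: 16.55
tool_pos: [0.4805, -0.1621, 0.3089]
tool_rot: [3.141, -0.0, 2.055]
contact_force: [0.6, 0.2, -0.9]
opening: 0.0152
grip_force: 40.0
[ 0.48050012 -0.16221484  0.30894015]
0.15 [238  89  25  27 513] [ 0.4501 -0.1062  0.1545] ((450.1980285644531, -106.47830200195312), (20.798446655273438, 20.769834518432617), 74.04468536376953)
0.086 [225 136  51  50 800] [ 0.4801 -0.1628  0.0892] ((480.489990234375, -163.43826293945312), (54.496673583984375, 54.62528991699219), 27.18975067138672)
0.02 [ 209   72   84  148 6913] [ 0.4719 -0.1471  0.0247] ((480.4167175292969, -163.3249053955078), (100.1539077758789, 187.3989715576172), 27.759248733520508)
```

View pics/w4.png

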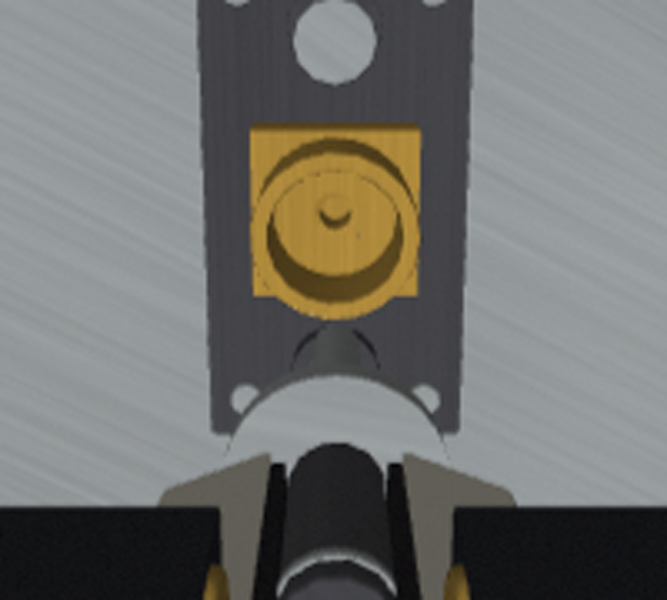

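The crop shows the hole at (335,211), centred in the cup (full pixel 250.5, 153.3), with the probe held straight below the jaws. The rim centre is (480.5,-163.4), which matches the shoe and the pillar. I cast the hole ray as a check and go down to just above the hole mouth.

```bash
python3 -c "
from h import *
print(plane(250.5,153.3,.05,eyes.calibration('wrist')))"
python3 -m handwheel '[0,-1.2,-20,0,0,0,0,-35,0,0,0,0,-35,0,0,0,0,-30,0,0,0,0,-15,0,0,0,0,-7,0,0,0,0,0,0,0,0,0,0,0,0]'
python3 - <<'E'
from h import *
print(robot.observe()['tool_pos'])
p,d,c=grab('side'); np.savez('s5',p=p,d=d); cv2.imwrite('pics/s5.png',cv2.resize(p[190:350,190:350],(600,600),interpolation=cv2.INTER_CUBIC))
E
```

```text
[ 0.480497  -0.1624657  0.05     ]
time: 17.4
tool_pos: [0.4811, -0.1646, 0.1677]
tool_rot: [3.141, 0.001, 2.054]
contact_force: [-0.1, -0.2, -0.1]
opening: 0.0149
grip_force: 40.0
[ 0.4810612  -0.16461278  0.16769479]
```

View pics/s5.png

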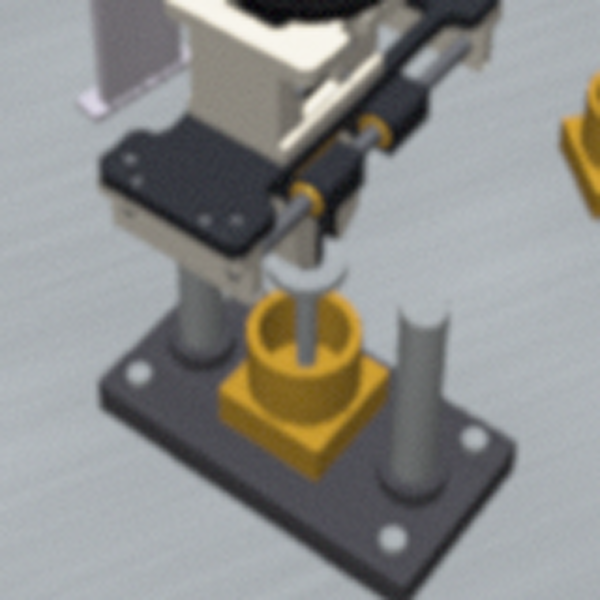

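The side view shows the pin at (305,330) centred in the cup, upright, just above the floor. I trim the position and lower into the hole.

```bash
python3 -m handwheel '[-0.5,1.2,0,0,0,0,0,-4,0,0,0,0,-4,0,0,0,0,-4,0,0,0,0,-3,0,0,0,0,0,0,0]'
```

```text
time: 18.05
tool_pos: [0.4798, -0.1634, 0.1512]
tool_rot: [-3.141, -0.001, 2.054]
contact_force: [0.1, -0.3, -0.9]
opening: 0.015
grip_force: 40.0
```

The tip is about 5 mm into the hole with no contact force, so I continue.

```bash
python3 -m handwheel '[0,0,-4,0,0,0,0,-4,0,0,0,0,-3,0,0,0,0,-2,0,0,0,0,0,0,0,0,0,0,0,0]'
```

```text
time: 18.65
tool_pos: [0.48, -0.1634, 0.1387]
tool_rot: [3.142, -0.0, 2.054]
contact_force: [1.2, -0.0, -1.5]
opening: 0.015
grip_force: 40.0
```

```bash
python3 -m handwheel '[0,0,-1.5,0,0,0,0,-1.5,0,0,0,0,-1,0,0,0,0,0,0,0,0,0,0,0,0]'
```

```text
time: 19.15
tool_pos: [0.48, -0.1635, 0.1348]
tool_rot: [3.141, 0.0, 2.054]
contact_force: [1.0, -0.3, 0.3]
opening: 0.0152
grip_force: 40.0
```

The tip is at about the bottom. I release and rise straight up.

```bash
python3 -m handwheel '[0,0,0,0,0.1,0,0,0,0,0.25,0,0,0,0,0.4,0,0,0,0,0.5,0,0,0,0,0.5,0,0,0,0,0.5,0,0,0,0,0.5,0,0,0,0,0.5]'
python3 -m handwheel '[0,0,15,0,0.5,0,0,30,0,0.5,0,0,40,0,0.5,0,0,40,0,0.5,0,0,40,0,0.6,0,0,0,0,0.6,0,0,0,0,0.6]'
python3 - <<'E'
from h import *
p,d,c=grab('wrist'); P=pts(d,c); z=P[...,2]; xy=np.hypot(P[...,0]-.48,P[...,1]+.163)
for lo,hi in((.147,.160),(.105,.113),(.086,.094)):
    t=((d>0)&(z>lo)&(z<hi)&(xy<.05)).astype(np.uint8); n,l,st,ce=cv2.connectedComponentsWithStats(t)
    for i in range(1,n):
        if st[i,4]>50: q=P[l==i]; print(lo,st[i],q.mean(0).round(4),np.median(q[:,2]),cv2.minAreaRect(q[:,:2].astype(np.float32)*1000))
for n in('top',):
    p,d,c=grab(n); P=pts(d,c); s=512/800
    for nm,(u,v) in dict(A=(278,368),B=(317,352),C=(357,342),can=(439,321)).items():
        k=np.zeros(d.shape,bool); k[int((v-18)*s):int((v+18)*s),int((u-18)*s):int((u+18)*s)]=1
        q=P[k&(P[...,2]>(.125 if nm=='can' else .14))]; print(nm,len(q),q.mean(0).round(4) if len(q) else '')
p,d,c=grab('side'); cv2.imwrite('pics/s6.png',cv2.resize(p[120:360,160:400],(600,600),interpolation=cv2.INTER_CUBIC))
E
```

```text
time: 19.95
tool_pos: [0.48, -0.1634, 0.1348]
tool_rot: [3.141, 0.0, 2.054]
contact_force: [0.8, -0.6, 0.1]
opening: 0.046
grip_force: 0.0
time: 20.65
tool_pos: [0.4801, -0.1635, 0.3004]
tool_rot: [3.14, 0.002, 2.054]
contact_force: [0.6, -0.1, -1.0]
opening: 0.0549
grip_force: 0.0
0.147 [253 174  19  19 279] [ 0.4916 -0.1638  0.1521] 0.15243427198748374 ((491.9450378417969, -164.18539428710938), (15.64538288116455, 16.14303207397461), 77.3521728515625)
0.105 [239 151  37  36 687] [ 0.4842 -0.1611  0.1085] 0.10859393320192907 ((486.2253112792969, -162.86962890625), (36.521785736083984, 33.61003494262695), 49.47554016113281)
0.086 [225 135  53  52 606] [ 0.4729 -0.1594  0.0892] 0.08937791973680988 ((477.63311767578125, -161.94012451171875), (54.68073272705078, 48.95515060424805), 65.3782730102539)
A 6 [0.4506 0.0674 1.3421]
B 52 [0.4686 0.202  0.2216]
C 65 [0.4896 0.141  0.1832]
can 256 [0.5263 0.0047 0.1491]
```

View pics/s6.png

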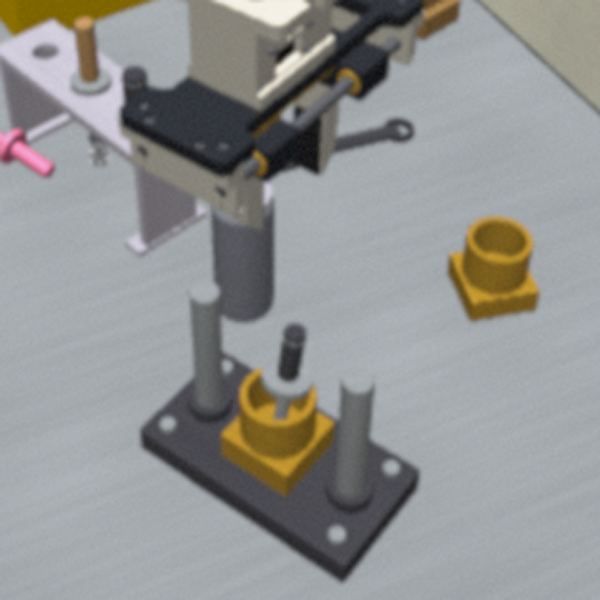

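The probe stands in the hole leaning slightly: handle top at (293,330), collar at (288,385). The height matches being fully home. The play in the hole allows about 0.1 rad, so I measure the tilt from the collar plane and the handle axis, and check that the probe is at rest.

```bash
cat > tilt.py <<'E'
from h import *
for k in range(3):
    p,d,c=grab('wrist'); P=pts(d,c); z=P[...,2]; r=np.hypot(P[...,0]-.485,P[...,1]+.163)
    t=P[(d>0)&(z>.147)&(z<.16)&(r<.04)]; t=t[t[:,2]>t[:,2].max()-.004]; T=np.array([*cv2.minEnclosingCircle((t[:,:2]*1000).astype(np.float32))[0],np.median(t[:,2])*1000])
    q=P[(d>0)&(z>.1035)&(z<.1135)&(r<.03)]
    A=np.c_[q[:,:2]-q[:,:2].mean(0),np.ones(len(q))]; w=np.ones(len(q),bool)
    for _ in range(6):
        s=np.linalg.lstsq(A[w],q[w,2],rcond=None)[0]; w=abs(A@s-q[:,2])<.0012
    e=T[:2]-[480.5,-163.2]; print(T.round(1),'plane',-s[:2].round(3),np.hypot(*s[:2]).round(3),w.mean().round(2),'axis',(e/(T[2]-39)).round(3))
print(robot.observe()['time'])
E
python3 tilt.py
```

```text
[ 492.4 -164.6  152.7] plane [ 0.107 -0.006] 0.107 0.85 axis [ 0.105 -0.012]
[ 492.4 -164.5  152.7] plane [ 0.1   -0.007] 0.101 0.85 axis [ 0.105 -0.012]
[ 492.4 -164.3  152.7] plane [ 0.114 -0.007] 0.114 0.83 axis [ 0.105 -0.01 ]
20.95
```

The tilt is about 0.107 rad (limit 0.15) and steady, and the tip height of about 27.5 mm means it is fully home. The brush and thick probe hang in the rack and the arm is clear, so I hand in.

```bash
python3 -c "
from cell import robot
print(robot.hand_in())"
```

```text
the job is handed in; nothing more can be done
None
```

I've handed the job in: the pocket was brushed down, up and down again, the brush hangs back in the middle rack place, and the thin probe stands fully home in the small hole, leaning about 0.11 rad (limit 0.15); the thick probe still hangs in its place, the arm kept clear of the oil can, spare housing and wrench, and the hand-in gave no verdict.

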